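# Lock the dividing table at its next hole

### The arm

A 7-joint arm with a two-finger parallel gripper is mounted at the origin on the work surface. World frame = base frame: x ahead of the robot, y to its left, z up, the work surface at z = 0. Lengths are in m, angles in rad, forces in N, time in s.
With the tool pointing down it reaches from about 0.4 to 0.9 m from the base axis. Payload 5.5 kg.
Tool frame: the origin (TCP) lies between the finger pads; the fingertips stand 8 mm ahead of it and the grasp point (between the pads) lies 11 mm behind it (arm.nose_length is the distance from the TCP to the fingertips, in m); y points along the fingers, x is the direction in which the jaws open and shut, and the axes are right-handed (so a half turn about y gives the same grasp; the last joint's range is limited). The gripper opens to 92 mm and grips with 3 to 60 N. Pads are 19 mm wide; open, the fingers measure 130 mm over their backs; the gripper's body (75 mm by 190 mm) begins 47 mm behind the grasp point.
Start: joints at [1.367, 0.501, -0.427, 1.55, 0.221, 1.138, -0.21], TCP at [0.293, -0.58, 0.235] pointing down, gripper open.
Joint ranges: [-2.88, 2.88], [-0.31, 2.03], [-1.54, 1.56], [0.2, 2.42], [-1.41, 4.55], [0.19, 2.02], [-2.57, 2.57]. Speed limits (rad/s): [2.57, 2.57, 3.14, 3.14, 3.14, 3.14, 3.14].

### API

Orientations are given as a unit quaternion [w, x, y, z].
In Python, from cell import status, grab_frame, get_calibration, workorder, search_frame, arm gives the robot as it stands.
- The arm moves only by the tool jog_arm, never from a script. Its argument "commands" is one flat list of numbers, 5 for each row, row after row: the shift along the tool's x, y, z in units of 40 mm (1.0 is 40 mm), then the turn about the tool's y in rad, then the opening, from 0 (shut) to 1 (fully open). In form: [dx, dy, dz, spin, hand, dx, dy, dz, spin, hand, ...]. A call has 1 to 5 rows; each row shifts and turns the pose as measured when the row begins, along the tool's axes as they then stand; what a row does not reach is not made up. A row lasts 1/12 s, in which the tool goes at most 41.7 mm and 7.16 degrees, less where a joint would pass 70% of its speed; a pose out of reach is approached as far as the arm can. A call is refused whole if a number of a shift passes 1 or a number of a turn 0.125, either way. A call with a gripper value outside its range is refused whole. The fingers move at their own pace and stop on an object; the grip force is fixed at half the most. Time passes only in rows, so rows that do not move let the fingers close. It gives the time, the measured TCP pose, the force and the opening at its end, in the units of the state.
- status.observe(): the state, without advancing time (a new reading comes with each control period).
- grab_frame(name): name is "side" or "top" or "wrist"; returns the picture (400x640x3 uint8, red, green, blue); there is no depth.
- get_calibration(name): a dict with "camera_matrix" (3x3 intrinsics, pixels), "k1" (the pictures are not rectified: a ray, as slopes to the right and down, at radius r is drawn at 1 + k1 r^2 times it, then the intrinsics apply), "R" (3x3) and "t" (3): a world point X has camera coordinates R X + t; the wrist camera has in their place "hand_eye" (4x4, takes a point from camera to tool coordinates, whose origin is the TCP and whose axes are the tool frame's). Camera axes: x right, y down, z forward; pixel columns grow to the right and rows downward; lengths in m; the calibration is good to about 2 mm. A picture is of the moment at which its call begins: read the wrist's pose just before it. get_calibration takes no time and is no camera call.
- workorder.job_done(): hands the job in, once; it reports no verdict.
Trained networks look in the newest picture that a camera, given by its name, has taken for a name from the list of things; names that differ only in an ending like _2 or _b are one class to them, and where a whole thing is asked for, a point or a joint stands for the part that bears it (a point fixed in the world has none). Each returns a list of dicts, best first, with "conf" (0 to 1); they miss things now and then, are a little off and sometimes report something else, mostly with a low value. They report only what shows in the picture. A call takes as long as a camera call.
- search_frame(camera, target): "centre" ([x, y, z] in m, in world coordinates, good to about 4 mm: the middle of the surface that is visible of it).
The state is a dict: "time": time; "joint_positions": joint angles; "qd": joint speeds; "tau": joint torques, N m; "eef_pos": TCP position; "ee_rot": TCP orientation; "ft_force": force on the tool from outside, world axes, zero at the start; "moment": the same for the moment, N m; "finger_gap": opening from 0.0 (shut) to 1.0 (fully open).
Only numpy, scipy, OpenCV 4.12 (cv2) and the standard library are available. Lean on these libraries where they do the work, as an engineer would, in place of code of your own. Each camera call takes 0.05 s, during which the arm holds its last target. There are 200 camera calls.

### The job

The silversmith's dividing table stands loose between two holes because its index plunger is parked up. Pull the plunger's wing knob up clear of its shallow notches, turn it a sixth of a turn anticlockwise (seen from above) to the deep slots and let it down so that the pin bears on the table, then bring the table round anticlockwise by its upright wooden handle until the pin snaps fully home in the next hole. Go by feel so that neither the plunger nor its pin is strained, do not disturb the things lying round about, and let go.

Things in the scene. Friction and masses are not known exactly. Their poses are not given: they have to be found in the camera images.
- stand: Fixed cast stand of the dividing table, origin on the bench on the table's upright axis, z up. Its y points from the axis to the plunger bracket; the plunger's upright axis is at x 0, y 66 mm. The bracket's arm (36 mm wide, 50 to 118 mm from the axis, top 77 mm above the bench) overhangs the table's rim and carries the cam collar. The handle is on the side away from the bracket.
- table_top (a point): Centre of the round table's top, 55 mm above the bench (does not turn). Table 164 mm diameter, turns about this axis with little friction. Eight holes 45 degrees apart, 9.6 mm wide, on a circle of 66 mm radius. A silver dish, 84 mm diameter, rim 80 mm above the bench, is clamped in the middle. At the start the next hole is 8 to 37 degrees of anticlockwise turning short of the pin.
- collar_top (a point): Centre of the top of the fixed cam collar round the plunger, 91.5 mm above the bench, collar 30 mm diameter. Two opposite shallow notches 3 mm deep, 30 degrees anticlockwise of the stand's x, and two opposite deep slots along the stand's y, 60 degrees anticlockwise of the notches; all 7 mm wide.
- knob: Black wing knob of the index plunger, an upright bar 46 mm long (its x), 13 mm thick (its y), 26 mm high; origin in its centre, 121 mm above the bench when the pin is home, higher by the lift. Under it a 20 mm hub, underside 20 mm below the origin. Parked, its x is about 30 degrees anticlockwise of the stand's x; in the deep slots it lies along the stand's y. Turns easily once lifted clear.
- cross_pin (a point): Middle of the plunger's cross-pin, 39.5 mm below the knob's origin: 5 mm thick, 29 mm long, parallel to the wing. It lies in the collar's shallow notches (parked) or deep slots and keeps the knob from turning.
- pin_tip (a point): Flat end of the 8 mm thick round index pin that points down at the table, on the plunger's axis, 73 mm below the knob's origin. Parked it is 2.5 mm above the table; home in a hole it is 7 mm below the table's top and locks the table, which then resists the hand. The plunger takes up to 30 N from its stop, its notches or the table; a 20 N push on the handle puts 30 N on the pin.
- plunger (a joint): Lift of plunger and knob in m: 0 = pin fully home in a hole; 0.0070 pin riding on the table between holes (only with the cross-pin in the deep slots); 0.0095 parked in the shallow notches; from 0.0125 up clear of the collar, free to turn; hard stop at 0.0150. A spring pushes it down: 6 N at 0, 0.5 N more per mm (11 N parked, 13.5 N at the stop), plus 1 N of weight.
- handle_grip (a point): Grip point on the table's upright round wooden handle (18 mm diameter, 62 to 128 mm above the bench), on its axis, 105 mm above the bench, 100 mm from the table's axis. Its clamp band is set by hand anywhere that suits, so it does not tell where the holes are: with the next hole under the pin it may stand anywhere from 50 to 90 degrees clockwise of the stand's x.
- bowl: Steel bowl, 116 mm diameter, 42 mm high, loose, to be left alone; origin at the centre of its underside.
- hammer: Hammer, 220 mm long with a wooden handle, lying loose, to be left alone; origin at the middle of its underside.
- solder_block: Tan soldering block, 95 x 65 x 26 mm, with a small silver ornament on it, loose, to be left alone; origin at the centre of its underside.

How it is judged:
On the way:
1. the plunger is let down out of its shallow notches and its pin rides on the table (value of joint plunger between 0.0055 and 0.0085 m), for 0.2 s.
At the end, for the whole second after the job is handed in: The plunger is fully home (lift under 2 mm) in the next hole anticlockwise, so the handle stands -4 to 67 mm along the stand's x on the side away from the plunger; all is at rest and let go, and bowl, hammer and soldering block are within 30 mm of where they were (value of joint plunger below 0.002 m and x of handle_grip in the frame of stand between -0.004 and 0.067 m and y of handle_grip in the frame of stand below 0 m and linear speed of knob below 0.02 m/s and distance of each of bowl, hammer, solder_block from where it was at the start of the episode below 0.03 m); the robot touches nothing.
It fails at once if the plunger or its pin strained: more than 30 N between plunger and collar, stop or table (contact force between knob and stand above 30 N).
It fails at once if bowl, hammer or soldering block pushed more than 30 mm (distance of any of bowl, hammer, solder_block from where it was at the start of the episode above 0.03 m).
It also fails if it takes over 56 s, if anything falls off the work surface, if the arm or the gripper's body presses on something with over 40 N, if the wrist force passes 120 N, or if a joint passes its speed limit or range.

## Working session

There is one attempt and no reset: what is moved stays moved. The work goes in short steps, Python scripts to look and compute and a tool call to move; the robot and the scene stay as the last step left them, time stands still between calls to the robot, and variables do not carry over. Pictures are saved under pics/ and viewed, about 8 in all and at most 12, crops included, and the job is handed in when it is done.

Besides the shell and the picture viewer there is one more tool, called after "Request:" by a JSON object that holds its "name" and its "arguments", one argument or row to a line. jog_arm: Moves the arm, as the interface text tells. Its arguments: {"type":"object","properties":{"commands":{"type":"array","items":{"type":"number"}}},"required":["commands"]}

```bash
ls; mkdir -p pics
python3 - <<'E'
from cell import *
import cv2,numpy as np
s=status.observe();print({k:np.round(v,3).tolist() for k,v in s.items()})
for c in ("top","side"):
    im=grab_frame(c);cv2.imwrite(f"pics/{c}0.png",im[:,:,::-1])
    for n in ("knob","handle_grip","stand","bowl","hammer","solder_block"):
        print(c,n,[(np.round(d["centre"],3).tolist(),round(d["conf"],2)) for d in search_frame(c,n)[:2]])
print(arm, [a for a in dir(arm) if a[0]!='_'])
E
```

```text
pics
{'time': 0.0, 'joint_positions': [1.367, 0.502, -0.427, 1.551, 0.221, 1.138, -0.21], 'qd': [0.0, -0.0, -0.002, 0.0, -0.002, -0.001, 0.001], 'tau': [0.0, -56.659, -5.816, -27.911, -0.069, 0.031, 0.0], 'eef_pos': [0.292, -0.58, 0.234], 'ee_rot': [0.602, -0.602, 0.371, -0.37], 'ft_force': [-0.195, -0.021, -0.161], 'moment': [-0.016, 0.035, -0.01], 'finger_gap': 1.001}
top knob []
top handle_grip [([0.539, -0.135, 0.051], 0.72), ([0.547, -0.052, 0.055], 0.17)]
top stand [([0.546, -0.057, 0.056], 0.72), ([0.563, 0.0, 0.144], 0.54)]
top bowl [([0.466, 0.354, 0.02], 0.63)]
top hammer [([0.625, -0.372, 0.02], 0.97)]
top solder_block [([0.632, 0.304, 0.024], 0.98)]
side knob [([0.559, 0.012, 0.132], 0.52), ([0.544, -0.008, 0.053], 0.45)]
side handle_grip [([0.538, -0.146, 0.054], 0.65), ([0.467, 0.336, 0.015], 0.21)]
side stand [([0.544, -0.007, 0.054], 0.81)]
side bowl [([0.468, 0.335, 0.013], 0.66)]
side hammer [([0.611, -0.369, 0.016], 0.7), ([0.544, -0.008, 0.052], 0.32)]
side solder_block [([0.623, 0.314, 0.03], 0.74)]
<Robot object at 0x7f28e79fba10> ['MotionError', 'nose_length']
```

View pics/top0.png

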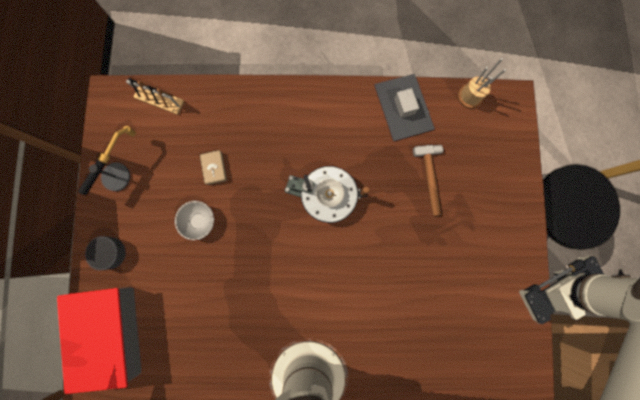

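View pics/side0.png

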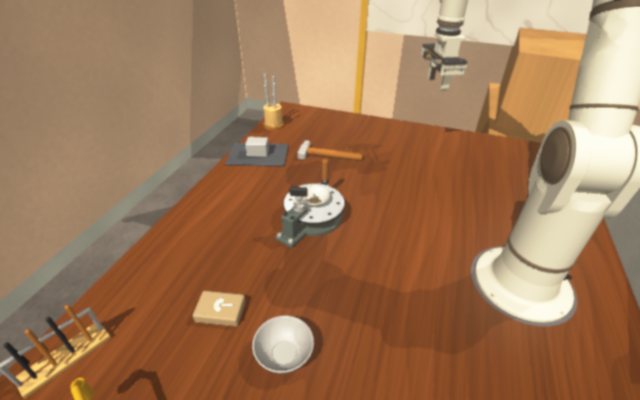

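```bash
cat > h.py <<'E'
from cell import *
import cv2,numpy as np
from scipy.spatial.transform import Rotation as Rot
def pose():
    s=status.observe();q=s["ee_rot"];R=Rot.from_quat([q[1],q[2],q[3],q[0]]).as_matrix();return s,np.array(s["eef_pos"]),R
def plan(target,dyaw=0,hand=1,step=0.95,nmin=1,show=True):
    """dyaw: world anticlockwise yaw (rad) to add; tool y is down => spin=-dyaw"""
    s,p,R=pose();d=np.array(target)-p
    n=max(nmin,int(np.ceil(np.linalg.norm(d)/(0.04*step))),int(np.ceil(abs(dyaw)/0.12)))
    for i in range(n):
        v=R.T@(d/n)/0.04;print(np.round(v,2).tolist(),round(-dyaw/n,3),hand)
        R=R@Rot.from_rotvec([0,-dyaw/n,0]).as_matrix()
def cal(c):
    k=get_calibration(c)
    if c=="wrist":
        s,p,R=pose();T=np.array(k["hand_eye"]);Rw=R@T[:3,:3];tw=R@T[:3,3]+p
        return np.array(k["camera_matrix"]),k["k1"],Rw.T,-Rw.T@tw
    return np.array(k["camera_matrix"]),k["k1"],np.array(k["R"]),np.array(k["t"])
def ray(C,uv):
    K,k1,R,t=C
    x=cv2.undistortPoints(np.array([[uv]],float),K,np.array([k1,0,0,0.]))[0,0]
    return -R.T@t, R.T@np.array([x[0],x[1],1])
def onplane(C,uv,z):
    o,d=ray(C,uv);return o+d*(z-o[2])/d[2]
def proj(C,X):
    K,k1,R,t=C
    return cv2.projectPoints(np.array(X,float).reshape(-1,1,3),cv2.Rodrigues(R)[0],t,K,np.array([k1,0,0,0.]))[0][:,0]
E
python3 - <<'E'
from h import *
s,p,R=pose();print(np.round(R,3));k=get_calibration("wrist");print({a:np.round(b,3).tolist() for a,b in k.items()})
C=cal("wrist");print("cam",-C[2].T@C[3]);print("fwd",C[2].T[:,2])
for c in("top","side"):
    C=cal(c);print(c,-C[2].T@C[3], C[0][0,0])
C=cal("top")
for n,uv,z in(("table ctr",(330,194),.055),("knob",(297,184),.14),("handle",(364,190),.128)):print(n,onplane(C,uv,z))
plan([0.47,-0.06,0.30])
E
```

```text
[[ 0.45   0.     0.893]
 [-0.893 -0.     0.45 ]
 [ 0.    -1.     0.   ]]
{'camera_matrix': [[290.033, 0.0, 321.175], [0.0, 290.033, 199.882], [0.0, 0.0, 1.0]], 'k1': -0.044, 'hand_eye': [[1.0, -0.001, -0.0, 0.0], [-0.0, -0.257, 0.966, -0.15], [-0.001, -0.966, -0.257, 0.068], [0.0, 0.0, 0.0, 1.0]]}
cam [ 0.35350896 -0.54975857  0.38518208]
fwd [-0.22974594 -0.11570344 -0.96634855]
top [ 0.38018363 -0.02450496  1.13662978] 368.43914675275414
side [0.2811813  0.67677403 0.69069666] 366.64852846791
table ctr [ 0.54259448 -0.06047111  0.055     ]
knob [0.55671535 0.03308825 0.14      ]
handle [ 0.54378872 -0.15246338  0.128     ]
[-0.64, -0.11, 0.65] 0.0 1
[-0.64, -0.11, 0.65] 0.0 1
[-0.64, -0.11, 0.65] 0.0 1
[-0.64, -0.11, 0.65] 0.0 1
[-0.64, -0.11, 0.65] 0.0 1
[-0.64, -0.11, 0.65] 0.0 1
[-0.64, -0.11, 0.65] 0.0 1
[-0.64, -0.11, 0.65] 0.0 1
[-0.64, -0.11, 0.65] 0.0 1
[-0.64, -0.11, 0.65] 0.0 1
[-0.64, -0.11, 0.65] 0.0 1
[-0.64, -0.11, 0.65] 0.0 1
[-0.64, -0.11, 0.65] 0.0 1
[-0.64, -0.11, 0.65] 0.0 1
[-0.64, -0.11, 0.65] 0.0 1
```

Request:
{"name": "jog_arm", "arguments": {
  "commands": [-0.65,-0.06,0.7,0,1,-0.65,-0.06,0.7,0,1,-0.65,-0.06,0.7,0,1,-0.65,-0.06,0.7,0,1,-0.65,-0.06,0.7,0,1]
}}

```text
time: 1.12
eef_pos: [0.3546, -0.406, 0.2443]
ee_rot: [-0.597, 0.6, -0.377, 0.377]
ft_force: [0.7, 0.2, -0.2]
finger_gap: 1.001
```

Request:
{"name": "jog_arm", "arguments": {
  "commands": [-0.65,-0.06,0.7,0,1,-0.65,-0.06,0.7,0,1,-0.65,-0.06,0.7,0,1,-0.65,-0.06,0.7,0,1,-0.65,-0.06,0.7,0,1]
}}

```text
time: 1.53
eef_pos: [0.4264, -0.2197, 0.2572]
ee_rot: [-0.596, 0.601, -0.376, 0.378]
ft_force: [0.4, -0.1, 0.1]
finger_gap: 0.997
```

```bash
python3 -c "
from h import *
print(pose());plan([0.5,-0.05,0.28])"
```

```text
({'time': 1.5333, 'joint_positions': array([ 0.9881994 ,  0.18238531, -0.63655778,  1.93637617,  0.13236997,
        1.05961377, -0.83017384]), 'qd': array([-0.64002854, -0.13640497, -0.34643518,  0.09594996, -0.02495705,
        0.03420709, -0.97259985]), 'tau': array([ 3.79330829e+00, -3.37278736e+01, -1.85421634e+00, -2.65106660e+01,
       -9.98608943e-03,  1.76141253e-01,  1.36990976e+00]), 'eef_pos': array([ 0.4263711 , -0.21970104,  0.25723058]), 'ee_rot': array([-0.59576552,  0.60055075, -0.37584092,  0.3783462 ]), 'ft_force': array([ 0.44126344, -0.11784303,  0.10638252]), 'moment': array([-0.02222245, -0.03991214, -0.01772534]), 'finger_gap': 0.9969076941472554}, array([ 0.4263711 , -0.21970104,  0.25723058]), array([[ 4.31195503e-01, -6.11856520e-04,  9.02258313e-01],
       [-9.02234337e-01, -7.61410004e-03,  4.31178881e-01],
       [ 6.60606545e-03, -9.99970825e-01, -3.83520366e-03]]))
[-0.61, -0.12, 0.7] 0.0 1
[-0.61, -0.12, 0.7] 0.0 1
[-0.61, -0.12, 0.7] 0.0 1
[-0.61, -0.12, 0.7] 0.0 1
[-0.61, -0.12, 0.7] 0.0 1
```

Request:
{"name": "jog_arm", "arguments": {
  "commands": [-0.6,-0.12,0.7,0,1,-0.6,-0.12,0.7,0,1,-0.6,-0.12,0.7,0,1,-0.5,-0.12,0.6,0,1,0,0,0,0,1]
}}

```text
time: 1.95
eef_pos: [0.4884, -0.0738, 0.2793]
ee_rot: [-0.599, 0.601, -0.37, 0.377]
ft_force: [0.1, -0.4, 0.3]
finger_gap: 1.0
```

Run:
```python
from h import *
s,p,R=pose();C=cal("wrist");im=grab_frame("wrist");cv2.imwrite("pics/w0.png",im[:,:,::-1])
print(p,s["qd"],s["joint_positions"])
for n in ("knob","collar_top","handle_grip","stand"):
    print(n,[(np.round(d["centre"],3).tolist(),round(d["conf"],2),proj(C,d["centre"]).round().tolist()) for d in search_frame("wrist",n)[:2]])
```

```text
[ 0.4883569  -0.07382229  0.27926305] [ 0.00852906 -0.0178282   0.04762788  0.02531476  0.01818782  0.00842589
  0.05279942] [ 0.75454483  0.20070545 -0.74745011  1.87896153  0.16055701  1.11312261
 -1.16720359]
knob [([0.563, 0.005, 0.144], 0.7, [[279.0, 86.0]])]
collar_top [([0.551, -0.052, 0.057], 0.84, [[326.0, 126.0]])]
handle_grip [([0.546, -0.142, 0.05], 0.9, [[385.0, 160.0]]), ([0.567, 0.0, 0.144], 0.72, [[285.0, 85.0]])]
stand [([0.549, -0.047, 0.051], 0.6, [[322.0, 125.0]])]
```

View pics/w0.png

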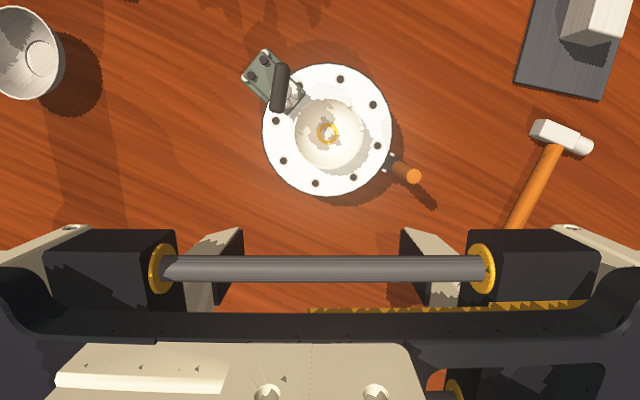

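Run:
```python
from h import *
C=cal("wrist")
H=np.array([onplane(C,u,.055)[:2] for u in [(340,79),(373,104),(377,146),(353,177),(315,183),(283,160),(276,121)]])
from scipy.optimize import least_squares
r=least_squares(lambda q:np.hypot(*(H-q[:2]).T)-q[2],[.55,-.06,.066]).x;print("fit",r)
c=r[:2];ang=np.degrees(np.arctan2(*(H-c).T[::-1]));print("holes",ang.round(1),(ang%45).round(1))
for u in[(262,130),(392,130),(327,63),(327,196)]:print(u,np.hypot(*(onplane(C,u,.055)[:2]-c)))
h=onplane(C,(414,176),.128)[:2];print("handle",h,np.hypot(*(h-c)),np.degrees(np.arctan2(*(h-c)[::-1])))
k=onplane(C,(281,87),.1435)[:2];print("knob",k,np.hypot(*(k-c)),np.degrees(np.arctan2(*(k-c)[::-1])))
a,b=onplane(C,(284,65),.1435),onplane(C,(277,111),.1435);print("wing",a,b,np.degrees(np.arctan2(*(a-b)[:2][::-1])),np.hypot(*(a-b)[:2]))
a=onplane(C,(265,52),.077)[:2];b=onplane(C,(244,76),.077)[:2];m=(a+b)/2;print("bracket end",m,np.degrees(np.arctan2(*(m-c)[::-1])),np.hypot(*(m-c)),np.hypot(*(a-b)))
im=cv2.imread("pics/w0.png")[30:210,220:450];cv2.imwrite("pics/w0c.png",cv2.resize(im,None,fx=3.4,fy=3.3,interpolation=cv2.INTER_CUBIC))
```

```text
fit [ 0.53867834 -0.0683083   0.06568009]
holes [  12.2  -32.5  -78.8 -123.4 -168.3  146.3  102.5] [12.2 12.5 11.2 11.6 11.7 11.3 12.5]
(262, 130) 0.08174802788483393
(392, 130) 0.08148891250479655
(327, 63) 0.08179655059337504
(327, 196) 0.08157113456627742
handle [ 0.53984714 -0.16680837] 0.09850700186472972 -89.3201573035328
knob [ 0.55969652 -0.00780611] 0.06404904241941649 70.84301278414782
wing [ 0.57824514 -0.00263204  0.1435    ] [ 0.53851685 -0.01298128  0.1435    ] 14.60107287583191 0.041054160199251115
bracket end [0.57250248 0.03935539] 72.55911449625 0.11285187113566357 0.03524605078878132
```

View pics/w0c.png

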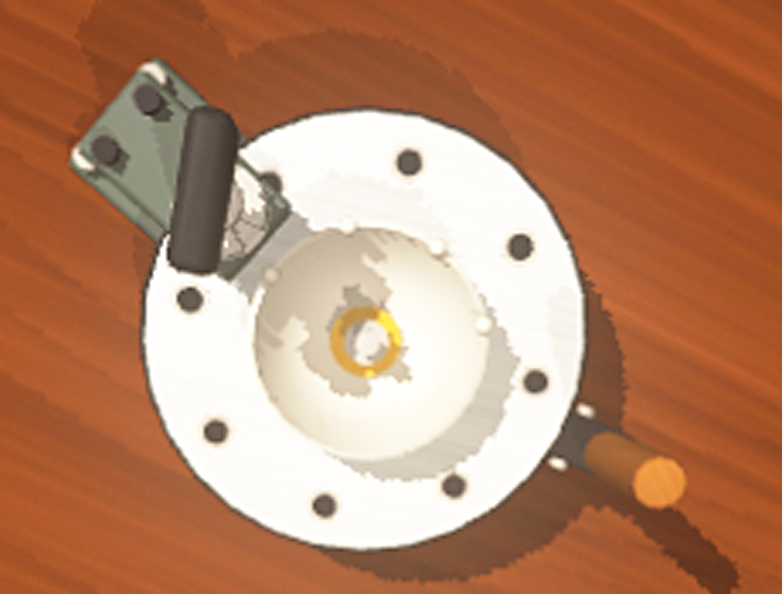

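```bash
python3 -c "
from h import *
s,p,R=pose();y=np.arctan2(R[1,0],R[0,0]);print(np.degrees(y));plan([0.5595,-0.0065,0.185],np.radians(-77)-y)"
```

```text
-64.49841109837544
[-0.24, 0.57, 0.63] 0.055 1
[-0.27, 0.57, 0.62] 0.055 1
[-0.3, 0.57, 0.6] 0.055 1
[-0.34, 0.57, 0.58] 0.055 1
```

Request:
{"name": "jog_arm", "arguments": {
  "commands": [-0.24,0.57,0.62,0.055,1,-0.27,0.57,0.62,0.055,1,-0.3,0.57,0.6,0.055,1,-0.34,0.57,0.58,0.055,1,0,0,0,0,1]
}}

```text
time: 2.62
eef_pos: [0.5617, -0.0206, 0.1807]
ee_rot: [-0.54, 0.55, -0.446, 0.455]
ft_force: [0.1, -0.0, -0.6]
finger_gap: 1.0
```

Run:
```python
from h import *
s,p,R=pose();y=np.arctan2(R[1,0],R[0,0]);print(p,np.degrees(y),R[:,1]);plan([0.5595,-0.0065,0.185],np.radians(-77)-y)
C=cal("wrist");im=grab_frame("wrist");cv2.imwrite("pics/w1.png",im[:,:,::-1])
print(proj(C,[[.5595,-.0065,.1435],[.5385,-.068,.055]]))
print([(np.round(d["centre"],4).tolist(),round(d["conf"],2)) for d in search_frame("wrist","knob")[:2]])
```

```text
[ 0.56170124 -0.0205975   0.18065399] -79.1592122092901 [ 8.33226969e-04 -1.95206711e-02 -9.99809106e-01]
[-0.35, -0.12, 0.01] -0.038 1
[[298.96321919 225.09173317]
 [360.27142022 224.59919172]]
[([0.5653, 0.0045, 0.143], 0.57)]
```

View pics/w1.png

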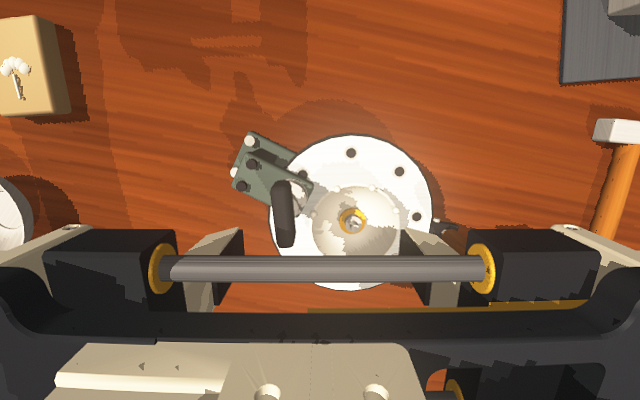

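```bash
cat >> h.py <<'E'
def cal_at(p,q):
    k=get_calibration("wrist");R=Rot.from_quat([q[1],q[2],q[3],q[0]]).as_matrix();T=np.array(k["hand_eye"]);Rw=R@T[:3,:3];tw=R@T[:3,3]+np.array(p)
    return np.array(k["camera_matrix"]),k["k1"],Rw.T,-Rw.T@tw
E
python3 - <<'E'
from h import *
C0=cal_at([ 0.4883569,-0.07382229,0.27926305],[-0.599, 0.601, -0.37, 0.377])
C1=cal_at([ 0.56170124,-0.0205975,0.18065399],[-0.54, 0.55, -0.446, 0.455])
A=lambda v:round(float(np.degrees(np.arctan2(v[1],v[0]))),1)
from scipy.optimize import least_squares
for C,Hs,kk,w,h in((C0,[(340,79),(373,104),(377,146),(353,177),(315,183),(283,160),(276,121)],(281,87),((284,65),(277,111)),(414,176)),
  (C1,[(351,153),(399,172),(417,216)],(282,212),((280,180),(284,246)),None)):
    H=np.array([onplane(C,u,.055)[:2] for u in Hs])
    r=least_squares(lambda q:np.hypot(*(H-q).T)-.066,[.55,-.06]).x;c=r
    k=onplane(C,kk,.1435)[:2];a,b=[onplane(C,u,.1435)[:2] for u in w]
    print("c",c,"holes",[A(x-c)%45 for x in H],"knob",k,np.hypot(*(k-c)),A(k-c),"wing",(a+b)/2,A(a-b),np.hypot(*(a-b)))
    if h: h=onplane(C,h,.128)[:2];print("handle",h,np.hypot(*(h-c)),A(h-c))
a=onplane(C0,(265,52),.077)[:2];b=onplane(C0,(244,76),.077)[:2];m=(a+b)/2;print("bracket",m,A(m-c))
im=cv2.imread("pics/w1.png")[120:300,210:450];cv2.imwrite("pics/w1c.png",cv2.resize(im,None,fx=3.3,fy=3.3,interpolation=cv2.INTER_CUBIC))
s,p,R=pose();print(p,np.degrees(np.arctan2(R[1,0],R[0,0])))
E
```

```text
c [ 0.54359457 -0.0579504 ] holes [12.9, 13.2, 11.900000000000006, 12.299999999999997, 12.300000000000011, 12.0, 13.200000000000003] knob [0.5634746  0.00305197] 0.06415999570698704 71.9 wing [0.56215498 0.00303669] 15.4 0.041507407277442725
handle [ 0.54547876 -0.15746362] 0.09953105501670247 -88.9
c [ 0.54244378 -0.05817228] holes [12.9, 12.899999999999999, 13.400000000000006] knob [0.56666279 0.0063525 ] 0.06892030199507447 69.4 wing [0.56523251 0.00610403] 12.1 0.04688467014455195
bracket [0.57621372 0.05098779] 72.8
[ 0.56095077 -0.02424484  0.18356495] -79.10884807803892
```

View pics/w1c.png

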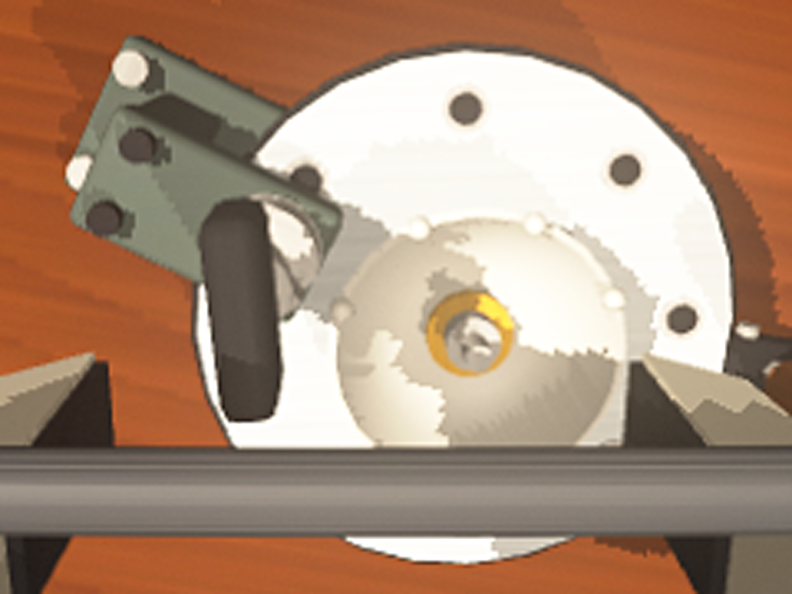

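```bash
python3 -c "
from h import *
plan([0.5643,0.0045,0.165],np.radians(1))"
```

```text
[-0.7, 0.45, 0.22] -0.017 1
```

Request:
{"name": "jog_arm", "arguments": {
  "commands": [-0.7,0.3,0.22,-0.017,1,0,0.2,0,0,1,0,0,0,0,1,0,0,0,0,1]
}}

```text
time: 3.05
eef_pos: [0.5643, -0.0034, 0.1653]
ee_rot: [-0.541, 0.554, -0.44, 0.455]
ft_force: [1.2, 0.8, 0.2]
finger_gap: 1.002
```

```bash
python3 -c "
from h import *
s,p,R=pose();print(p,np.degrees(np.arctan2(R[1,0],R[0,0])),R[:,1],s['qd'].round(3));plan([0.5643,0.0045,0.128])"
```

```text
[ 0.56428219 -0.00344326  0.1652659 ] -78.566883773187 [ 0.00395979 -0.02722736 -0.99962142] [ 0.035 -0.013  0.021  0.005  0.015  0.008  0.015]
[-0.11, 0.46, 0.02] 0.0 1
[-0.11, 0.46, 0.02] 0.0 1
```

Request:
{"name": "jog_arm", "arguments": {
  "commands": [-0.2,0.45,0.02,0,1,0,0.45,0,0,1,0,0,0,0,1,0,0,0,0,1]
}}

```text
time: 3.38
eef_pos: [0.5655, -0.0034, 0.134]
ee_rot: [-0.539, 0.552, -0.44, 0.46]
ft_force: [-0.1, 0.4, 0.5]
finger_gap: 0.998
```

Run:
```python
from h import *
s,p,R=pose();print(p,np.degrees(np.arctan2(R[1,0],R[0,0])),R[:,1],s['qd'].round(3));plan([0.5643,0.0045,0.128])
C=cal("wrist");im=grab_frame("wrist");cv2.imwrite("pics/w2.png",cv2.resize(im[100:400,170:490,::-1],None,fx=2,fy=2))
print(proj(C,[[.5643,.0045,.1435],[.543,-.058,.055]]))
```

```text
[ 0.56554684 -0.00343499  0.13397088] -79.02321620562856 [ 0.01130998 -0.03168874 -0.99943379] [ 0.024 -0.003  0.014  0.015  0.008  0.002  0.005]
[-0.21, 0.14, 0.01] 0.0 1
[[306.16704589 255.58179833]
 [375.09046912 244.50789962]]
```

View pics/w2.png

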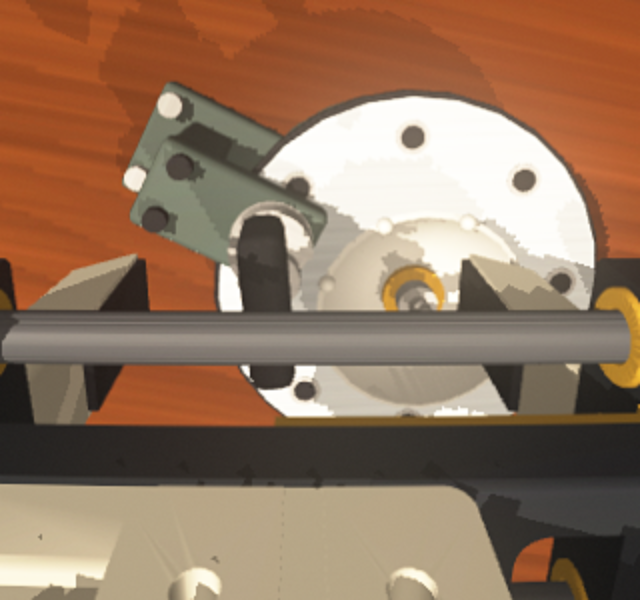

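Request:
{"name": "jog_arm", "arguments": {
  "commands": [-0.25,0.12,0.01,-0.01,1,0,0,0,0,1,-0.1,0,0,0,0.6,0,0,0,0,0.5]
}}

```text
time: 3.77
eef_pos: [0.5649, 0.0095, 0.1321]
ee_rot: [-0.542, 0.553, -0.436, 0.459]
ft_force: [-0.1, -0.7, 0.8]
finger_gap: 0.906
```

```bash
python3 -c "
from h import *
s,p,R=pose();print(p,np.degrees(np.arctan2(R[1,0],R[0,0])),R[:,1],s['qd'].round(3),s['ft_force'],s['moment']);plan([0.5647,0.0055,0.128])"
```

```text
[0.56486432 0.00953613 0.13211584] -78.58152122769607 [ 0.01612163 -0.03301484 -0.99932483] [ 0.01  -0.009  0.013 -0.013  0.009  0.007  0.012] [-0.10092806 -0.72454938  0.76603586] [ 0.14032121  0.01545074 -0.0168456 ]
[0.09, 0.11, -0.02] 0.0 1
```

Request:
{"name": "jog_arm", "arguments": {
  "commands": [0.09,0.05,0,0,0.25,0,0,0,0,0.25,0,0,0,0,0.25,0,0,0,0,0.25]
}}

```text
time: 4.1
eef_pos: [0.5663, 0.0061, 0.131]
ee_rot: [-0.542, 0.553, -0.435, 0.46]
ft_force: [-0.3, -0.5, -0.8]
finger_gap: 0.619
```

Run:
```python
from h import *
s,p,R=pose();print(p,np.degrees(np.arctan2(R[1,0],R[0,0])),s['finger_gap'],s['ft_force']);plan([0.5647,0.0055,0.130])
C=cal("wrist");im=grab_frame("wrist");cv2.imwrite("pics/w3.png",cv2.resize(im[100:400,170:490,::-1],None,fx=2,fy=2))
print(proj(C,[[.5647,.0055,.1435]]))
```

```text
[0.56634149 0.00613696 0.13101135] -78.51129928424459 0.6194567090401196 [-0.3181495  -0.54144431 -0.82048308]
[0.01, 0.03, -0.04] 0.0 1
[[322.15208547 261.24666375]]
```

View pics/w3.png

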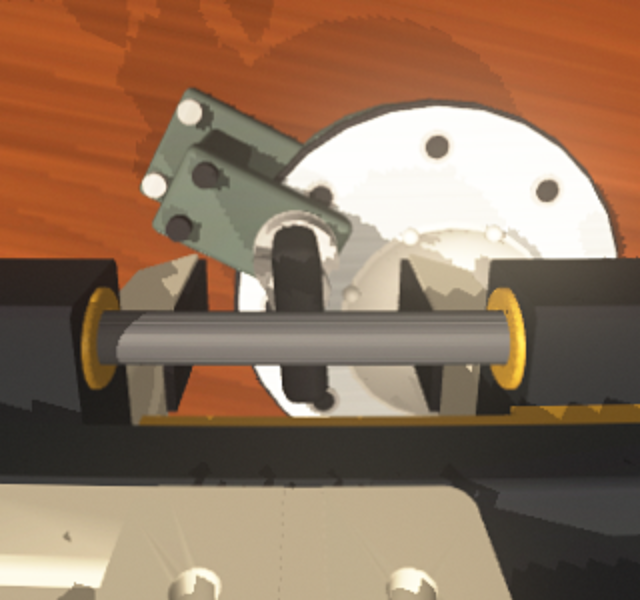

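Request:
{"name": "jog_arm", "arguments": {
  "commands": [-0.025,0.03,-0.03,-0.035,0.2,0,0,0,0,0.2,0,0,0,0,0.2,0,0,0,0,0.2]
}}

```text
time: 4.48
eef_pos: [0.5651, 0.0066, 0.1297]
ee_rot: [-0.55, 0.56, -0.426, 0.45]
ft_force: [-0.1, -0.3, -0.0]
finger_gap: 0.28
```

Request:
{"name": "jog_arm", "arguments": {
  "commands": [0,0,0,0,0.17,0,0,0,0,0.15,0,0,0,0,0.15]
}}

```text
time: 4.73
eef_pos: [0.5651, 0.0068, 0.1297]
ee_rot: [-0.549, 0.56, -0.426, 0.45]
ft_force: [-1.1, 1.4, -0.9]
finger_gap: 0.154
```

Request:
{"name": "jog_arm", "arguments": {
  "commands": [0,0,0,0,0.12,0,0,0,0,0,0,0,0,0,0]
}}

```text
time: 4.98
eef_pos: [0.5651, 0.0068, 0.1297]
ee_rot: [-0.549, 0.56, -0.427, 0.45]
ft_force: [-0.8, -0.0, -0.3]
finger_gap: 0.141
```

```bash
python3 -c "
from h import *
s,p,R=pose();print(p,np.degrees(np.arctan2(R[1,0],R[0,0])),R[:,1],s['finger_gap'],s['ft_force'],s['moment']);plan(p+[0,0,.004])"
```

```text
[0.56509396 0.00683363 0.12965786] -76.68471983511068 [ 0.01729118 -0.03251584 -0.99932164] 0.1405743350589939 [-0.77476769 -0.0411848  -0.3024539 ] [ 0.29517812  0.10293408 -0.03002821]
[0.0, -0.1, 0.0] 0.0 1
```

Request:
{"name": "jog_arm", "arguments": {
  "commands": [0,-0.05,0,0,0,0,-0.04,0,0,0]
}}

```text
time: 5.15
eef_pos: [0.565, 0.0068, 0.1316]
ee_rot: [-0.55, 0.559, -0.427, 0.45]
ft_force: [4.9, 0.5, -12.3]
finger_gap: 0.142
```

Request:
{"name": "jog_arm", "arguments": {
  "commands": [0,-0.04,0,0,0,0,-0.02,0,0,0,0,0,0,0,0]
}}

```text
time: 5.4
eef_pos: [0.5649, 0.0069, 0.1317]
ee_rot: [-0.55, 0.559, -0.428, 0.45]
ft_force: [4.7, -0.4, -13.2]
finger_gap: 0.141
```

Request:
{"name": "jog_arm", "arguments": {
  "commands": [0,-0.06,0,0,0,0,-0.05,0,0,0]
}}

```text
time: 5.57
eef_pos: [0.565, 0.0068, 0.1347]
ee_rot: [-0.55, 0.559, -0.428, 0.449]
ft_force: [6.4, -0.1, -14.1]
finger_gap: 0.139
```

Request:
{"name": "jog_arm", "arguments": {
  "commands": [0,-0.02,0,-0.06,0,0,-0.03,0,-0.06,0]
}}

```text
time: 5.73
eef_pos: [0.5648, 0.0071, 0.1355]
ee_rot: [-0.576, 0.585, -0.394, 0.414]
ft_force: [6.4, -0.2, -14.2]
finger_gap: 0.139
```

Request:
{"name": "jog_arm", "arguments": {
  "commands": [0,0,0,-0.08,0,0,-0.02,0,-0.08,0,0,-0.02,0,-0.08,0]
}}

```text
time: 5.98
eef_pos: [0.5645, 0.0077, 0.1352]
ee_rot: [-0.621, 0.631, -0.319, 0.337]
ft_force: [5.5, 1.1, -13.9]
finger_gap: 0.138
```

Request:
{"name": "jog_arm", "arguments": {
  "commands": [0,-0.02,0,-0.09,0,0,-0.02,0,-0.09,0,0,-0.02,0,-0.09,0,0,-0.02,0,-0.09,0]
}}

```text
time: 6.32
eef_pos: [0.5638, 0.0083, 0.1354]
ee_rot: [-0.671, 0.683, -0.198, 0.212]
ft_force: [6.0, 0.5, -14.1]
finger_gap: 0.144
```

```bash
python3 -c "
from h import *
s,p,R=pose();print(p,np.degrees(np.arctan2(R[1,0],R[0,0])),R[:,1],s['finger_gap'],s['ft_force'],s['moment'])"
```

```text
[0.56378416 0.00829583 0.13542127] -33.66622382904512 [ 0.01355036 -0.02148452 -0.99967735] 0.14364299773677772 [  5.98615799   0.50604358 -14.11622539] [ 0.7233998  -1.08639612  0.01249005]
```

Request:
{"name": "jog_arm", "arguments": {
  "commands": [0,-0.02,0,-0.09,0,0,-0.02,0,-0.09,0,0,-0.02,0,-0.06,0]
}}

```text
time: 6.57
eef_pos: [0.5632, 0.0086, 0.1355]
ee_rot: [-0.691, 0.703, -0.112, 0.123]
ft_force: [5.3, 1.8, -14.5]
finger_gap: 0.141
```

```bash
python3 -c "
from h import *
s,p,R=pose();print(p,np.degrees(np.arctan2(R[1,0],R[0,0])),R[:,1],s['finger_gap'],s['ft_force'],s['moment'])"
```

```text
[0.56323931 0.00857337 0.13554335] -19.132241559374197 [ 0.01218025 -0.01895027 -0.99974623] 0.14082212334639013 [  5.27657839   1.84549376 -14.47753863] [ 0.72753519 -1.10336028 -0.005318  ]
```

Request:
{"name": "jog_arm", "arguments": {
  "commands": [0,0,0,-0.035,0,0,0.03,0,0,0,0,0.03,0,0,0]
}}

```text
time: 6.82
eef_pos: [0.5631, 0.0086, 0.1312]
ee_rot: [-0.694, 0.705, -0.099, 0.108]
ft_force: [4.9, 1.7, -12.4]
finger_gap: 0.14
```

```bash
python3 -c "
from h import *
s,p,R=pose();print(p,np.degrees(np.arctan2(R[1,0],R[0,0])),R[:,1],s['finger_gap'],s['ft_force'],s['moment'])"
```

```text
[0.5631378  0.00861967 0.13120751] -16.826614999713296 [ 0.011429   -0.01623707 -0.99980285] 0.1396692776798878 [  4.88096948   1.66061014 -12.41222635] [ 0.65915144 -0.96518605  0.02899455]
```

Request:
{"name": "jog_arm", "arguments": {
  "commands": [0,0.01,0,0,0,0,0.01,0,0,0]
}}

```text
time: 6.98
eef_pos: [0.5631, 0.0086, 0.1293]
ee_rot: [-0.695, 0.704, -0.099, 0.108]
ft_force: [3.8, 1.8, -11.1]
finger_gap: 0.14
```

Request:
{"name": "jog_arm", "arguments": {
  "commands": [0,0,0,0,0,0,0,0,0,0]
}}

```text
time: 7.15
eef_pos: [0.5632, 0.0086, 0.1288]
ee_rot: [-0.695, 0.704, -0.099, 0.108]
ft_force: [4.0, 1.7, -11.2]
finger_gap: 0.14
```

Request:
{"name": "jog_arm", "arguments": {
  "commands": [0,0.02,0,0,0,0,0.01,0,0,0]
}}

```text
time: 7.32
eef_pos: [0.5632, 0.0086, 0.1276]
ee_rot: [-0.695, 0.704, -0.099, 0.108]
ft_force: [3.4, 0.3, -7.4]
finger_gap: 0.137
```

Request:
{"name": "jog_arm", "arguments": {
  "commands": [0,0,0,0,0.4,0,0,0,0,0.5,0,0,0,0,0.5,0,0,0,0,0.5]
}}

```text
time: 7.65
eef_pos: [0.5634, 0.0078, 0.1308]
ee_rot: [-0.693, 0.706, -0.099, 0.109]
ft_force: [0.1, 0.1, -1.0]
finger_gap: 0.381
```

Request:
{"name": "jog_arm", "arguments": {
  "commands": [0,-0.5,0,0,0.5,0,-0.7,0,0,0.6,0,-0.7,0,0,0.4,0,-0.3,0,0,0.3,0,0,0,0,0.2]
}}

```text
time: 8.07
eef_pos: [0.5609, 0.0094, 0.2228]
ee_rot: [-0.692, 0.707, -0.099, 0.107]
ft_force: [0.1, 0.4, 0.4]
finger_gap: 0.404
```

```bash
python3 -c "
from h import *
s,p,R=pose();print(p,np.degrees(np.arctan2(R[1,0],R[0,0])),R,s['finger_gap'],s['joint_positions'])
c=np.array([.543,-.058])
for a in(-88.9,-74.7):print(a,c+.1*np.array([np.cos(np.radians(a)),np.sin(np.radians(a))]))"
```

```text
[0.56087798 0.00936823 0.22280636] -16.788937462511356 [[ 0.95727748  0.00842541  0.28904816]
 [-0.28881745 -0.02155161  0.95714158]
 [ 0.01429377 -0.99973223 -0.01819746]] 0.40403862994192163 [ 0.65868424  0.48292698 -0.95957167  1.78576344  0.46550946  1.10678532
 -0.75575052]
-88.9 [ 0.54491974 -0.15798157]
-74.7 [ 0.5693873  -0.15445574]
```

```bash
python3 -c "
from h import *
plan([.545,-.158,.2],np.radians(22),0.6)"
```

```text
[0.16, 0.13, -0.82] -0.077 0.6
[0.1, 0.13, -0.83] -0.077 0.6
[0.04, 0.13, -0.84] -0.077 0.6
[-0.03, 0.13, -0.84] -0.077 0.6
[-0.09, 0.13, -0.83] -0.077 0.6
```

Request:
{"name": "jog_arm", "arguments": {
  "commands": [0.16,0.13,-0.82,-0.077,0.6,0.1,0.13,-0.82,-0.077,0.6,0.04,0.13,-0.82,-0.077,0.6,0,0.13,-0.82,-0.077,0.6,-0.09,0.13,-0.82,-0.077,0.6]
}}

```text
time: 8.48
eef_pos: [0.5495, -0.149, 0.2002]
ee_rot: [-0.698, 0.713, 0.05, -0.04]
ft_force: [0.1, -0.9, 0.4]
finger_gap: 0.599
```

Request:
{"name": "jog_arm", "arguments": {
  "commands": [0,0,0,0,0.6,0,0,0,0,0.6]
}}

```text
time: 8.65
eef_pos: [0.5461, -0.1598, 0.1956]
ee_rot: [-0.698, 0.714, 0.044, -0.039]
ft_force: [0.7, 1.0, 0.1]
finger_gap: 0.6
```

Run:
```python
from h import *
s,p,R=pose();print(p,np.degrees(np.arctan2(R[1,0],R[0,0])),R[:,1],s['finger_gap']);plan([.545,-.158,.15],0,0.6)
C=cal("wrist");im=grab_frame("wrist");cv2.imwrite("pics/w4.png",im[:,:,::-1])
print(proj(C,[[.545,-.158,.128],[.5645,.0045,.141],[.543,-.058,.055]]))
```

```text
[ 0.54605857 -0.15984459  0.19560575] 6.719646914763327 [ 0.00937395 -0.02252609 -0.99970231] 0.6000380088498741
[-0.01, 0.57, 0.04] 0.0 0.6
[-0.01, 0.57, 0.04] 0.0 0.6
[[320.5282282  208.72314576]
 [383.46696343 -33.98909431]
 [330.3472329   83.35970089]]
```

View pics/w4.png

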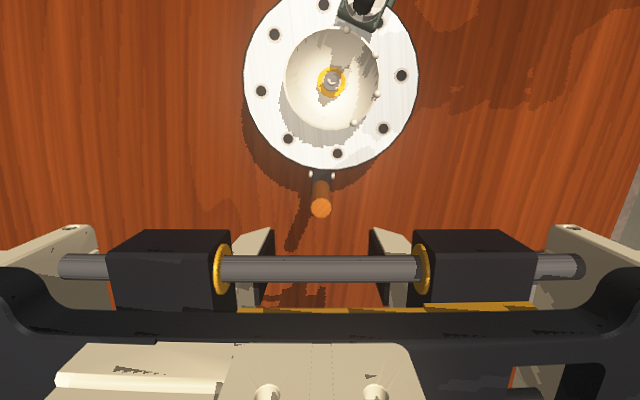

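Request:
{"name": "jog_arm", "arguments": {
  "commands": [-0.02,0.6,0.04,0,0.6,-0.02,0.6,0.04,0,0.6,0,0.6,0,0,0.6,0,0.3,0,0,0.6,0,0,0,0,0.5]
}}

```text
time: 9.12
eef_pos: [0.5452, -0.1563, 0.1077]
ee_rot: [-0.697, 0.715, 0.044, -0.038]
ft_force: [-0.4, -0.2, 0.3]
finger_gap: 0.564
```

Request:
{"name": "jog_arm", "arguments": {
  "commands": [0,0,0,0,0.4,0,0,0,0,0.4]
}}

```text
time: 9.28
eef_pos: [0.5453, -0.1541, 0.1079]
ee_rot: [-0.697, 0.714, 0.045, -0.04]
ft_force: [-0.1, -0.6, 0.6]
finger_gap: 0.433
```

```bash
python3 -c "
from h import *
s,p,R=pose();print(p,np.degrees(np.arctan2(R[1,0],R[0,0])),R[:,1],s['finger_gap'],s['ft_force']);plan([.545,-.158,.098],0,0.4)"
```

```text
[ 0.54531949 -0.15409389  0.1079295 ] 6.854982455218905 [ 0.00910742 -0.02316771 -0.99969011] 0.4331956233717607 [-0.0544652  -0.62976552  0.6160211 ]
[-0.02, 0.25, -0.09] 0.0 0.4
```

Request:
{"name": "jog_arm", "arguments": {
  "commands": [0,0.18,-0.09,0,0.3,0,0,0,0,0.26,0,0,0,0,0.26,0,0,0,0,0.26]
}}

```text
time: 9.62
eef_pos: [0.5487, -0.1579, 0.1039]
ee_rot: [-0.697, 0.715, 0.047, -0.038]
ft_force: [0.5, 0.6, 0.3]
finger_gap: 0.263
```

Request:
{"name": "jog_arm", "arguments": {
  "commands": [0.06,0,0,0,0.26,0.06,0,0,0,0.26]
}}

```text
time: 9.78
eef_pos: [0.5518, -0.1582, 0.104]
ee_rot: [-0.696, 0.715, 0.045, -0.039]
ft_force: [-3.4, -0.6, 0.0]
finger_gap: 0.254
```

Request:
{"name": "jog_arm", "arguments": {
  "commands": [0.06,0,0,0,0.26,0.06,0,0,-0.02,0.26,0.06,0,0,-0.02,0.26]
}}

```text
time: 10.03
eef_pos: [0.5573, -0.1577, 0.1039]
ee_rot: [-0.695, 0.715, 0.058, -0.055]
ft_force: [-3.4, 0.7, 1.4]
finger_gap: 0.26
```

Request:
{"name": "jog_arm", "arguments": {
  "commands": [0.06,0,0,-0.02,0.26,0.06,0,0,-0.02,0.26]
}}

```text
time: 10.2
eef_pos: [0.5624, -0.157, 0.1039]
ee_rot: [-0.693, 0.713, 0.074, -0.071]
ft_force: [-3.3, -0.6, 1.4]
finger_gap: 0.257
```

Request:
{"name": "jog_arm", "arguments": {
  "commands": [0.05,0,0,-0.02,0.26,0.05,0,0,-0.02,0.26]
}}

```text
time: 10.37
eef_pos: [0.5671, -0.1561, 0.1039]
ee_rot: [-0.691, 0.712, 0.089, -0.087]
ft_force: [-2.6, -0.6, 0.9]
finger_gap: 0.259
```

Request:
{"name": "jog_arm", "arguments": {
  "commands": [0.05,0,0,-0.02,0.26]
}}

```text
time: 10.45
eef_pos: [0.5694, -0.1555, 0.1039]
ee_rot: [-0.69, 0.711, 0.097, -0.095]
ft_force: [-4.0, -0.3, 1.7]
finger_gap: 0.261
```

Request:
{"name": "jog_arm", "arguments": {
  "commands": [0.04,0,0,-0.01,0.26]
}}

```text
time: 10.53
eef_pos: [0.5712, -0.1551, 0.1039]
ee_rot: [-0.69, 0.71, 0.101, -0.099]
ft_force: [-3.7, -1.0, 1.7]
finger_gap: 0.262
```

Request:
{"name": "jog_arm", "arguments": {
  "commands": [0.035,0,0,0,0.26]
}}

```text
time: 10.62
eef_pos: [0.5728, -0.1548, 0.1039]
ee_rot: [-0.69, 0.71, 0.101, -0.099]
ft_force: [-2.5, -1.2, 1.2]
finger_gap: 0.256
```

Request:
{"name": "jog_arm", "arguments": {
  "commands": [0.035,0,0,0,0.26]
}}

```text
time: 10.7
eef_pos: [0.5742, -0.1546, 0.1039]
ee_rot: [-0.69, 0.71, 0.101, -0.099]
ft_force: [-2.9, -0.7, 1.4]
finger_gap: 0.256
```

Request:
{"name": "jog_arm", "arguments": {
  "commands": [0.035,0,0,0,0.26]
}}

```text
time: 10.78
eef_pos: [0.5761, -0.1542, 0.1039]
ee_rot: [-0.69, 0.71, 0.102, -0.099]
ft_force: [-1.5, -0.2, -0.1]
finger_gap: 0.256
```

Request:
{"name": "jog_arm", "arguments": {
  "commands": [0.035,0,0,0,0.26]
}}

```text
time: 10.87
eef_pos: [0.5781, -0.1538, 0.104]
ee_rot: [-0.69, 0.71, 0.102, -0.098]
ft_force: [-1.5, -1.0, -0.9]
finger_gap: 0.261
```

Request:
{"name": "jog_arm", "arguments": {
  "commands": [0.03,0,0,0,0.26]
}}

```text
time: 10.95
eef_pos: [0.5794, -0.1535, 0.1039]
ee_rot: [-0.69, 0.71, 0.102, -0.099]
ft_force: [-4.8, -0.5, 1.6]
finger_gap: 0.26
```

Request:
{"name": "jog_arm", "arguments": {
  "commands": [0.02,0,0,0,0.26]
}}

```text
time: 11.03
eef_pos: [0.5797, -0.1535, 0.1038]
ee_rot: [-0.69, 0.71, 0.101, -0.099]
ft_force: [-5.6, -1.2, 4.4]
finger_gap: 0.263
```

Run:
```python
from h import *
s,p,R=pose();print(p,s['ft_force'],np.degrees(np.arctan2(R[1,0],R[0,0])))
C=cal("wrist");im=grab_frame("wrist");cv2.imwrite("pics/w5.png",cv2.resize(im[0:240,200:500,::-1],None,fx=2.5,fy=2.5))
np.savez("w5.npz",p=p,q=s["ee_rot"])
print(proj(C,[[.5645,.0045,.134],[.543,-.058,.055],[.5694,-.1545,.128]]))
```

```text
[ 0.57971257 -0.15346226  0.10380825] [-5.60744069 -1.19552616  4.35466909] 16.270500160937797
[[ 412.40994445 -137.96651699]
 [ 308.98773403   66.81775138]
 [ 301.90724783  268.39566397]]
```

View pics/w5.png

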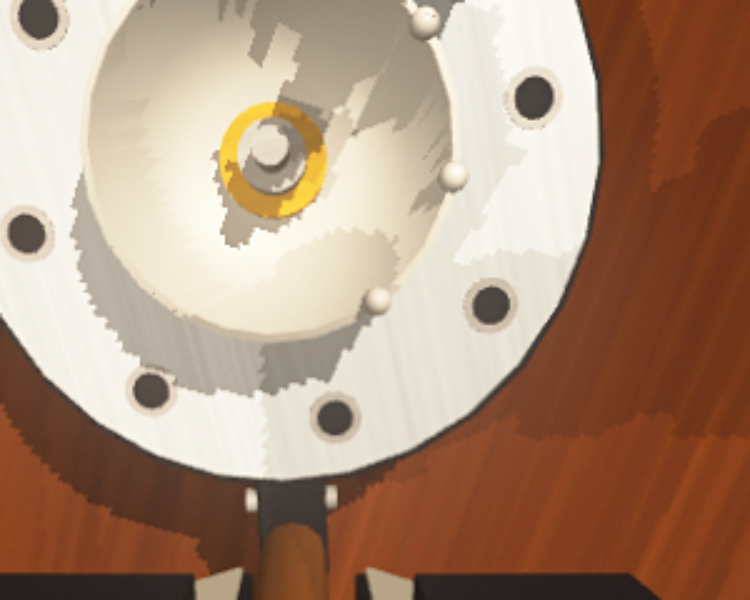

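Run:
```python
from h import *
from scipy.optimize import least_squares
d=np.load("w5.npz");C=cal_at(d["p"],d["q"])
H=np.array([onplane(C,(200+u/2.5,v/2.5),.055)[:2] for u,v in [(41,18),(27,234),(151,390),(335,417),(490,304),(534,98)]])
c=least_squares(lambda q:np.hypot(*(H-q).T)-.066,[.55,-.06]).x
print(c,[round(float(np.degrees(np.arctan2(*(h-c)[::-1]))%45),1) for h in H])
for cam in("top","side"):
    grab_frame(cam);print(cam,[(np.round(x["centre"],4).tolist(),round(x["conf"],2)) for x in search_frame(cam,"knob")[:3]])
s,p,R=pose();print(s["ft_force"])
```

```text
[ 0.54344914 -0.05754809] [30.1, 30.2, 30.0, 30.2, 30.4, 30.3]
top [([0.5565, 0.0084, 0.1317], 0.54)]
side [([0.5528, 0.0091, 0.13], 0.54)]
[-5.69695818 -0.4372636   2.15184506]
```

Request:
{"name": "jog_arm", "arguments": {
  "commands": [0.03,0,0,0,0.26]
}}

```text
time: 11.37
eef_pos: [0.5802, -0.1533, 0.1038]
ee_rot: [-0.69, 0.71, 0.101, -0.099]
ft_force: [-6.0, -1.6, 4.4]
finger_gap: 0.261
```

Request:
{"name": "jog_arm", "arguments": {
  "commands": [0.045,0,0,0,0.26]
}}

```text
time: 11.45
eef_pos: [0.5807, -0.1533, 0.1037]
ee_rot: [-0.689, 0.71, 0.1, -0.1]
ft_force: [-8.2, -1.7, 6.7]
finger_gap: 0.259
```

Request:
{"name": "jog_arm", "arguments": {
  "commands": [-0.07,0,0,0,0.35,0,0,0,0,0.45,0,0,0,0,0.5,0,0,0,0,0.5]
}}

```text
time: 11.78
eef_pos: [0.5816, -0.1527, 0.1047]
ee_rot: [-0.69, 0.71, 0.103, -0.097]
ft_force: [0.0, 0.2, 0.5]
finger_gap: 0.479
```

Request:
{"name": "jog_arm", "arguments": {
  "commands": [0,-0.4,0,0,0.5,0,-0.8,0,0,0.5,0,-0.8,0,0,0.5,0,-0.8,-0.3,0,0.5,0,-0.2,-0.3,0,0.5]
}}

```text
time: 12.2
eef_pos: [0.5869, -0.1668, 0.2314]
ee_rot: [-0.692, 0.707, 0.106, -0.1]
ft_force: [1.4, -0.0, -0.7]
finger_gap: 0.502
```

Request:
{"name": "jog_arm", "arguments": {
  "commands": [0,0,-0.5,0,0.5,0,0,-0.4,0,0.5,0,0,0,0,0.5,0,0,0,0,0.5]
}}

```text
time: 12.53
eef_pos: [0.6029, -0.2027, 0.2439]
ee_rot: [-0.69, 0.709, 0.112, -0.095]
ft_force: [-0.0, 0.4, -0.4]
finger_gap: 0.502
```

Run:
```python
from h import *
s,p,R=pose();print(p,s['ft_force'])
C=cal("wrist");im=grab_frame("wrist");cv2.imwrite("pics/w6.png",cv2.resize(im[0:240,180:500,::-1],None,fx=2.5,fy=2.5,interpolation=cv2.INTER_CUBIC))
np.savez("w6.npz",p=p,q=s["ee_rot"])
k=np.array([.5645,.0045,0])
for y in(72,74):
  u=np.array([np.cos(np.radians(y)),np.sin(np.radians(y)),0])
  for z in(.134,.141):print(y,z,((proj(C,[k+[0,0,z]-.023*u,k+[0,0,z]+.023*u])-[180,0])*2.5).round(1).tolist())
```

```text
[ 0.60291101 -0.20266646  0.24389296] [-0.01835504  0.40961026 -0.38744977]
72 0.134 [[381.1, -110.7], [470.3, -250.6]]
72 0.141 [[382.4, -122.7], [474.4, -266.9]]
74 0.134 [[383.2, -109.0], [468.1, -252.4]]
74 0.141 [[384.6, -121.0], [472.2, -268.7]]
```

View pics/w6.png

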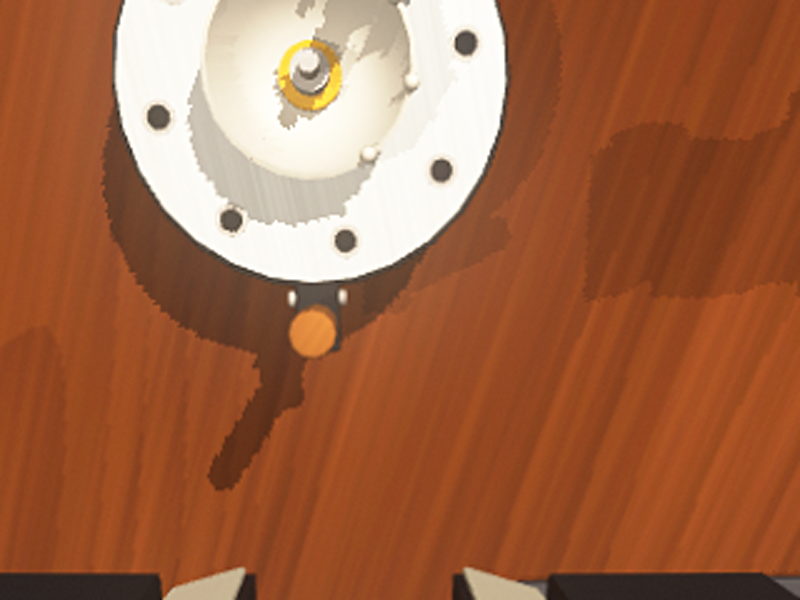

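Run:
```python
from h import *
plan([.57,-.08,.26],0,0.5)
d=np.load("w6.npz");C=cal_at(d["p"],d["q"]);c=np.array([.5433,-.0578])
A=lambda v:round(float(np.degrees(np.arctan2(v[1],v[0]))),1)
h=onplane(C,(180+313/2.5,333/2.5),.128)[:2]
print(h,A(h-c),[A(onplane(C,(180+u/2.5,v/2.5),.055)[:2]-c)%45 for u,v in[(158,117),(231,220),(345,240),(441,171),(465,42)]])
```

```text
[0.03, -0.13, 0.79] 0.0 0.5
[0.03, -0.13, 0.79] 0.0 0.5
[0.03, -0.13, 0.79] 0.0 0.5
[0.03, -0.13, 0.79] 0.0 0.5
[ 0.57438579 -0.15232079] -71.8 [29.099999999999994, 29.5, 29.700000000000003, 29.6, 29.9]
```

Request:
{"name": "jog_arm", "arguments": {
  "commands": [0,-0.13,0.8,0,0.5,0,-0.13,0.8,0,0.5,0,-0.13,0.8,0,0.5,0,-0.1,0.7,0,0.5,0,0,0,0,0.5]
}}

```text
time: 13.0
eef_pos: [0.5626, -0.0753, 0.2588]
ee_rot: [-0.691, 0.708, 0.111, -0.096]
ft_force: [-0.4, -0.1, 0.2]
finger_gap: 0.498
```

Request:
{"name": "jog_arm", "arguments": {
  "commands": [0,0,0,0,0.5,0,0,0,0,0.5]
}}

```text
time: 13.17
eef_pos: [0.5611, -0.071, 0.2592]
ee_rot: [-0.69, 0.708, 0.113, -0.099]
ft_force: [-0.2, 0.7, -0.1]
finger_gap: 0.497
```

Run:
```python
from h import *
s,p,R=pose();print(p)
C=cal("wrist");im=grab_frame("wrist");cv2.imwrite("pics/w7.png",cv2.resize(im[0:240,180:500,::-1],None,fx=2.5,fy=2.5,interpolation=cv2.INTER_CUBIC))
np.savez("w7.npz",p=p,q=s["ee_rot"])
print([(np.round(x["centre"],4).tolist(),round(x["conf"],2)) for x in search_frame("wrist","knob")[:3]])
k=np.array([.5645,.0045,0])
u=np.array([np.cos(np.radians(73)),np.sin(np.radians(73)),0])
for z in(.134,.141):print(z,((proj(C,[k+[0,0,z]-.023*u,k+[0,0,z]+.023*u])-[180,0])*2.5).round(1).tolist())
print("collar",((proj(C,[k+[0,0,.0915]])-[180,0])*2.5).round(1))
```

```text
[ 0.56108491 -0.07096762  0.25923142]
[([0.5611, 0.0059, 0.1361], 0.9)]
0.134 [[383.5, 344.3], [456.8, 236.7]]
0.141 [[384.7, 345.8], [459.9, 235.4]]
collar [[408.9 290.5]]
```

View pics/w7.png

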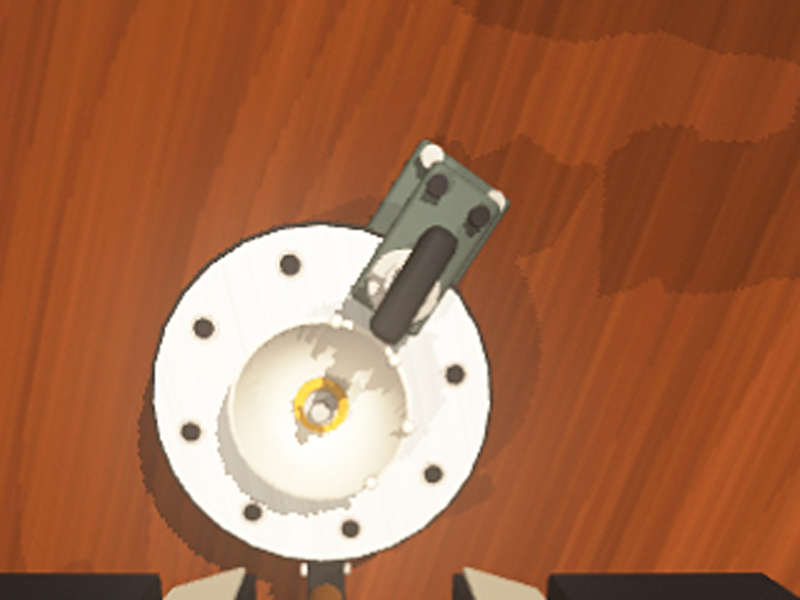

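Run:
```python
from h import *
from scipy.optimize import least_squares
d=np.load("w7.npz");C=cal_at(d["p"],d["q"]);P=lambda u,v,z:onplane(C,(180+u/2.5,v/2.5),z)[:2]
A=lambda v:round(float(np.degrees(np.arctan2(v[1],v[0]))),1)
H=np.array([P(u,v,.055) for u,v in[(290,264),(203,328),(191,431),(252,512),(349,528),(432,474),(455,373)]])
c=least_squares(lambda q:np.hypot(*(H-q).T)-.066,[.55,-.06]).x
print(c,[A(h-c)%45 for h in H])
print("bolts",A(P(457,200,.08)-c));print("bracket corners",A((P(425,143,.077)+P(508,203,.077))/2-c))
for z in(.134,.141):
  a,b=P(442,232,z),P(386,337,z);print(z,"knob",(a+b)/2,A((a+b)/2-c),np.hypot(*((a+b)/2-c)),"wing",A(a-b),np.hypot(*(a-b)))
```

```text
[ 0.54363874 -0.05751302] [29.299999999999997, 29.5, 29.30000000000001, 29.400000000000006, 28.9, 28.9, 29.6]
bolts 74.0
bracket corners 75.2
0.134 knob [0.5617357  0.00585442] 74.1 0.06590092747504567 wing 79.3 0.041850814591187994
0.141 knob [0.56107935 0.00565157] 74.6 0.06552816929259384 wing 79.3 0.04078029462091528
```

```bash
python3 -c "
from cell import *
print(status.observe()['ft_force']);workorder.job_done()"
```

```text
[-0.58402214  0.41955564 -0.33480421]
the job is handed in; nothing more can be done
```

The job is done and handed in at about 13 s of the 56 s allowed. The plunger looks fully home in the next hole, though I inferred that from force and pictures, since its lift can't be read directly.

I gripped the wing knob, lifted it about 5 mm clear of the notches and turned it 60° anticlockwise. I then let it down until the wrist load fell off, which showed the pin was on the table, and released it. Next I pushed the handle round anticlockwise with loosely straddling fingers at 2–5 N. When the table stopped moving and the force rose to about 8 N, I backed off, opened the fingers and raised the hand clear.

**Last checks**
- **Hole under pin:** the hole is at 74.3° and the plunger at 74.0–74.6° in the same picture.
- **Knob height:** the detector puts the knob top at 136 mm. Home would be 134 mm and riding on the table 141 mm; the detector is good to about 4 mm.
- **Handle:** it stands about 56 mm along the stand's x, inside the −4 to 67 mm limit.
- **Arm:** it is touching nothing, with about zero force at the wrist.

**Disagreements**
- My early estimates put the plunger at 72–73°, so at first the table seemed to have gone 2–3° past the hole. The last picture resolved this.
- The wing measured about 5° off the stand's y, which I put down to slot play.
- I did not re-measure the bowl, hammer and soldering block at the end. The arm never came down near them.

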